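# Put the reagent bottles away by storage colour

## Task

Put the reagent bottles away by storage colour: set each loose red-, yellow- or blue-capped bottle down in the tray of its cap's colour, upright on the tray floor beside whatever already stands there (both red ones share the red tray). Keep every bottle upright and do not drop any. The green-capped jar is still in use: leave it, and the bottles already in the trays, where they stand.

Things in the scene. Friction and masses are not known exactly. Their poses are not given: they have to be found in the camera images.
- red_amber_mid (a point): red-capped amber (dark brown) glass bottle, 98 mm high, its centre 49 mm above its underside; cap 32 mm across. Loose, stands on the bench in front of the trays and is to be put away. Body: straight round wall 48 mm across from 4 to 60 mm above the underside. About 0.15 kg. This point is its centre, half-way up its axis; z along the axis, up.
- red_white_mid (a point): red-capped white plastic jar, 90 mm high, its centre 45 mm above its underside; cap 41 mm across. Loose, stands on the bench in front of the trays and is to be put away. Body: straight round wall 48 mm across from 4 to 60 mm above the underside. About 0.15 kg. This point is its centre, half-way up its axis; z along the axis, up.
- yellow_amber_mid (a point): yellow-capped amber (dark brown) glass bottle, 98 mm high, its centre 49 mm above its underside; cap 32 mm across. Loose, stands on the bench in front of the trays and is to be put away. Body: straight round wall 48 mm across from 4 to 60 mm above the underside. About 0.15 kg. This point is its centre, half-way up its axis; z along the axis, up.
- blue_white_mid (a point): blue-capped white plastic jar, 90 mm high, its centre 45 mm above its underside; cap 41 mm across. Loose, stands on the bench in front of the trays and is to be put away. Body: straight round wall 48 mm across from 4 to 60 mm above the underside. About 0.15 kg. This point is its centre, half-way up its axis; z along the axis, up.
- green_white_mid (a point): green-capped white plastic jar, 90 mm high, its centre 45 mm above its underside; cap 41 mm across. Still in use: it stands on the bench among the loose ones and stays there. Body: straight round wall 48 mm across from 4 to 60 mm above the underside. About 0.15 kg. This point is its centre, half-way up its axis; z along the axis, up.
- kept_yellow_mid (a point): yellow-capped white plastic jar, 90 mm high, its centre 45 mm above its underside; cap 41 mm across. Already put away in one half of the yellow tray (36 to 54 mm along y from its middle). Body: straight round wall 48 mm across from 4 to 60 mm above the underside. About 0.15 kg. This point is its centre, half-way up its axis; z along the axis, up.
- kept_blue_mid (a point): blue-capped amber (dark brown) glass bottle, 98 mm high, its centre 49 mm above its underside; cap 32 mm across. Already put away in one half of the blue tray (36 to 54 mm along y from its middle). Body: straight round wall 48 mm across from 4 to 60 mm above the underside. About 0.15 kg. This point is its centre, half-way up its axis; z along the axis, up.
- tray_red: red plastic tray, fixed, open on top: outside 120 (its x) x 196 (its y) x 22 mm high, walls and floor 4 mm thick. Room for two bottles side by side along y. Origin: centre of its underside, on the bench. Empty at the start. The trays stand in a row beyond the loose bottles, in changing order.
- tray_yellow: yellow plastic tray, fixed, open on top: outside 120 (its x) x 196 (its y) x 22 mm high, walls and floor 4 mm thick. Room for two bottles side by side along y. Origin: centre of its underside, on the bench. Holds one bottle at the start.
- tray_blue: blue plastic tray, fixed, open on top: outside 120 (its x) x 196 (its y) x 22 mm high, walls and floor 4 mm thick. Room for two bottles side by side along y. Origin: centre of its underside, on the bench. Holds one bottle at the start. Unlisted things within reach are flat (under 20 mm); taller equipment stands beyond x = 0.74 m or |y| = 0.5 m.

How it is judged (in metres and radians):
At the end, for the whole second after the job is handed in: Every red-, yellow- and blue-capped bottle stands in the tray of its colour: inside its walls, on its floor (within 8 mm in height), upright within 7 degrees, released, at rest. The green-capped jar and the two bottles put away before are within 20 mm of where they stood (x of red_amber_mid in the frame of tray_red between -0.05 and 0.05 m and y of red_amber_mid in the frame of tray_red between -0.088 and 0.088 m and z of red_amber_mid in the frame of tray_red between 0.045 and 0.061 m and angle between each of red_amber_mid, red_white_mid, yellow_amber_mid, blue_white_mid, kept_yellow_mid, kept_blue_mid, green_white_mid's own z axis and vertical below 0.12 rad and linear speed of each of red_amber, red_white, yellow_amber, blue_white, kept_yellow, kept_blue, green_white below 0.03 m/s and x of red_white_mid in the frame of tray_red between -0.05 and 0.05 m and y of red_white_mid in the frame of tray_red between -0.088 and 0.088 m and z of red_white_mid in the frame of tray_red between 0.041 and 0.057 m and x of yellow_amber_mid in the frame of tray_yellow between -0.05 and 0.05 m and y of yellow_amber_mid in the frame of tray_yellow between -0.088 and 0.088 m and z of yellow_amber_mid in the frame of tray_yellow between 0.045 and 0.061 m and x of blue_white_mid in the frame of tray_blue between -0.05 and 0.05 m and y of blue_white_mid in the frame of tray_blue between -0.088 and 0.088 m and z of blue_white_mid in the frame of tray_blue between 0.041 and 0.057 m and x of kept_yellow_mid in the frame of tray_yellow between -0.05 and 0.05 m and y of kept_yellow_mid in the frame of tray_yellow between -0.088 and 0.088 m and z of kept_yellow_mid in the frame of tray_yellow between 0.041 and 0.057 m and x of kept_blue_mid in the frame of tray_blue between -0.05 and 0.05 m and y of kept_blue_mid in the frame of tray_blue between -0.088 and 0.088 m and z of kept_blue_mid in the frame of tray_blue between 0.045 and 0.061 m and distance of each of green_white_mid, kept_yellow_mid, kept_blue_mid from where it was at the start of the episode below 0.02 m); the robot touches nothing.
It fails at once if a bottle that stays (the green-capped one, or one already in a tray) is shifted by more than 20 mm (distance of any of green_white_mid, kept_yellow_mid, kept_blue_mid from where it was at the start of the episode above 0.02 m).
It fails at once if a bottle is tipped by more than about 30 degrees or knocked over (angle between any of red_amber_mid, red_white_mid, yellow_amber_mid, blue_white_mid, green_white_mid, kept_yellow_mid, kept_blue_mid's own z axis and vertical above 0.52 rad).
It fails at once if a bottle is dropped: it touches nothing while its underside is more than 25 mm above the bench ((contact force between red_amber and anything else below 0.02 N and height (world z) of red_amber_mid above 0.074 m) or (contact force between red_white and anything else below 0.02 N and height (world z) of red_white_mid above 0.07 m) or (contact force between yellow_amber and anything else below 0.02 N and height (world z) of yellow_amber_mid above 0.074 m) or (contact force between blue_white and anything else below 0.02 N and height (world z) of blue_white_mid above 0.07 m)).
It also fails if it takes over 96 s, if anything falls off the work surface, if the arm or the gripper's body presses on something with over 40 N, if the wrist force passes 120 N, or if a joint passes its speed limit or range.

## Robot

A 6-joint arm with a two-finger parallel gripper is mounted at the origin on the work surface. World frame = base frame: x ahead of the robot, y to its left, z up, the work surface at z = 0. Lengths are in mm, angles in rad, forces in N, time in s.
With the tool pointing down it reaches from about 400 to 925 mm from the base axis. Payload 12.5 kg.
Tool frame: the origin (TCP) lies midway between the tips of the shut fingers; the grasp point (between the pads) lies 19 mm behind it; z points along the fingers, y is the line along which they close (so a half turn about z gives the same grasp; the last joint's range is limited). The gripper opens to 95 mm and grips with 3 to 60 N. Pads are 20 mm wide; open, the fingers measure 119 mm over their backs; the gripper's body (75 mm by 180 mm) begins 59 mm behind the grasp point.
Start: joints at [-1.259, 0.491, 1.559, -0, 1.092, -0.106], TCP at [253.618, -571.248, 214.661] pointing down, gripper open.
Joint ranges: [-3.1, 3.1], [-0.84, 2.19], [0.05, 2.79], [-1.13, 4.28], [0.06, 2.93], [-2.69, 2.69]. Speed limits (rad/s): [2.22, 2.22, 2.79, 3.14, 3.14, 3.14].

## Interface

Orientations are given as [roll, pitch, yaw] about the fixed x, y, z axes, in that order (R = Rz(yaw) Ry(pitch) Rx(roll)).
In Python, from cell import state, read_camera, job_done gives the robot as it stands.
- The arm moves only by the tool carry_out, never from a script. Its argument "moves" is a list of rows, each an object with "slide": the shift along the tool's x, y, z as a fraction of full scale, a list of three; "spin": the turn about the tool's z as a fraction of full scale. A call has 1 to 12 rows; each row shifts and turns the commanded pose from where the row before left it, along the tool's axes as they then stand; what a row does not reach is not made up. Full scale, the value 1, is 0.4 m for a shift and 30 degrees for a turn. A row lasts 1/12 s, in which the tool goes at most 41.7 mm and 7.16 degrees, less where a joint would pass 70% of its speed; a pose out of reach is approached as far as the arm can. A call with a number of a shift or a turn outside -1 to 1 is refused whole. A call with a gripper value outside its range is refused whole. "hand" is the closure, from 0 (fully open) to 1 (shut), set as the call begins (left out, the last holds). The fingers move at their own pace and stop on an object; the grip force is fixed at half the most. Time passes only in rows, so rows that do not move let the fingers close. It gives the time, the measured TCP pose, the force, the opening and the grip force at its end, in the units of the state.
- state(): the state, without advancing time (a new reading comes with each control period).
- read_camera(name): name is "scene" or "top"; returns a dict with "color" (384x512x3 uint8, red, green, blue), "K" (3x3 intrinsics, pixels), "k1" (the pictures are not rectified: a ray, as slopes to the right and down, at radius r is drawn at 1 + k1 r^2 times it, then the intrinsics apply), "R" (3x3) and "t" (3): a world point X has camera coordinates R X + t. Camera axes: x right, y down, z forward; pixel columns grow to the right and rows downward; lengths in mm; the calibration is good to about 2 mm. A picture is of the moment at which its call begins. There is no depth.
- job_done(): hands the job in; it is judged then, once.
The state is a dict: "t": time; "joints": joint angles; "qvel": joint speeds; "tau": joint torques, N m; "eef_pos": TCP position; "tcp_rot": TCP orientation; "ft_force": force on the tool from outside, world axes, zero at the start; "moment": the same for the moment, N m; "opening": opening from 0.0 (shut) to 1.0 (fully open); "grip_force": force on a finger pad.
Only numpy, scipy, OpenCV 4.12 (cv2) and the standard library are available. Lean on these libraries where they do the work, as an engineer would, in place of code of your own. Each camera call takes 0.05 s, during which the arm holds its last target. There are 200 camera calls.

## Working session

There is one attempt and no reset: what is moved stays moved. The work goes in short steps, Python scripts to look and compute and a tool call to move; the robot and the scene stay as the last step left them, time stands still between calls to the robot, and variables do not carry over. Pictures are saved under pics/ and viewed, at most 14 in all, crops included, and the job is handed in when it is done.

Besides the shell and the picture viewer there is one more tool, called after ">>>" as name([rows], argument=value, ...), one row to a line, values as JSON. carry_out: Moves the arm, as the interface text tells. Shift numbers are shares of 0.4 m and turn numbers shares of 30 degrees, none past 1 either way. Its arguments: {"type":"object","properties":{"moves":{"type":"array"},"hand":{"type":"number"}},"required":["moves"]}

```bash
mkdir -p pics; python3 - <<'E'
from cell import state, read_camera
import cv2,pickle
s=state();print(s['t'],s['eef_pos'],s['tcp_rot'])
for n in('scene','top'):
    c=read_camera(n);pickle.dump(c,open(n+'.pkl','wb'));cv2.imwrite(f'pics/{n}0.png',c['color'][:,:,::-1]);print(n,c['K'],c['k1'],c['R'],c['t'])
E
```

```text
0.0 [ 253.53957824 -570.99177116  214.07417664] [-3.14047429e+00 -1.42315451e-04  4.17804958e-01]
scene [[458.77114994   0.         254.72037081]
 [  0.         458.77114994 185.70426528]
 [  0.           0.           1.        ]] -0.09928069689518658 [[ 0.10224771  0.99473371  0.00708884]
 [ 0.83017856 -0.0814029  -0.55152255]
 [-0.54804102  0.06227692 -0.83412986]] [ -52.41456959 -414.41667843 1329.58710013]
top [[389.95232514   0.         258.76234953]
 [  0.         389.95232514 184.94390668]
 [  0.           0.           1.        ]] -0.06820125544162393 [[-0.01214448 -0.99945501 -0.03069519]
 [-0.99256327  0.0157678  -0.12070434]
 [ 0.12112255  0.02900103 -0.99221382]] [ 15.54812064 515.16935637 805.49008028]
```

View pics/top0.png

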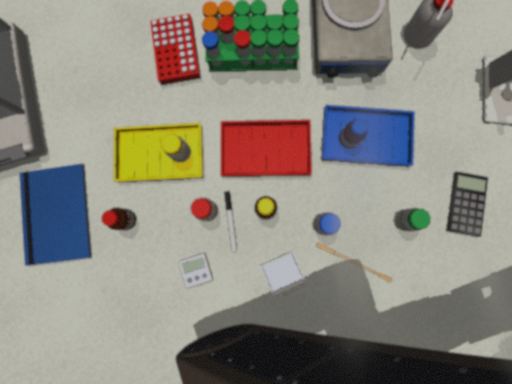

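View pics/scene0.png

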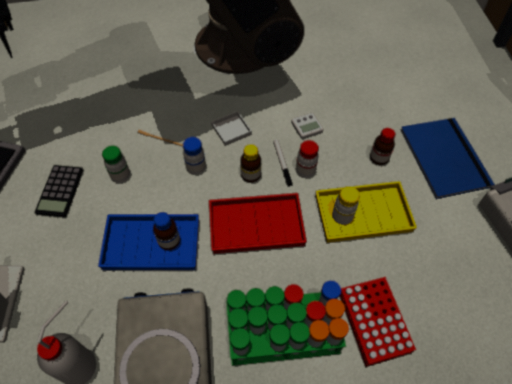

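The top view shows the loose caps at red amber (115,218), red white (203,208), yellow (265,207), blue (327,223) and green (415,218). The trays are yellow (158,152), red (266,148) and blue (367,135). The kept bottles stand at (177,148) and (353,134). In the scene view the order is mirrored and matches.

```bash
cat > h.py <<'E'
import cv2,numpy as np
def ray(c,uv,z):
    d=np.array([c['k1'],0,0,0.]) 
    p=cv2.undistortPoints(np.array(uv,float).reshape(-1,1,2),c['K'],d).reshape(-1,2)
    R,t=np.array(c['R']),np.array(c['t']); o=-R.T@t
    w=np.c_[p,np.ones(len(p))]@R
    return (o+w*((z-o[2])/w[:,2])[:,None])[:,:2]
def mask(c,col):
    h=cv2.cvtColor(c['color'],cv2.COLOR_RGB2HSV).astype(int);H,S,V=h[...,0],h[...,1],h[...,2]
    hue={'red':(H<8)|(H>172),'yellow':(H>22)&(H<36),'blue':(H>100)&(H<125),'green':(H>45)&(H<85)}[col]
    return (hue&(S>130)&(V>60)).astype(np.uint8)
def cap(c,col,guess,z,r=20):
    "cap blob nearest to the guess pixel -> world xy on plane z, pixel, area"
    n,l,s,ce=cv2.connectedComponentsWithStats(mask(c,col))
    k=[i for i in range(1,n) if 40<s[i,4]<900]
    i=min(k,key=lambda i:np.hypot(*(ce[i]-guess)))
    return ray(c,[ce[i]],z)[0].round(1),ce[i].round(1),s[i]
E
python3 - <<'E'
import pickle,cv2,numpy as np
from h import *
T,S=[pickle.load(open(n+'.pkl','rb')) for n in('top','scene')]
for n,col,a,b,H in[('red_amber','red',(115,218),(387,135),98),('red_white','red',(203,208),(308,148),90),('yel_amber','yellow',(265,207),(250,150),98),('blue_white','blue',(327,223),(192,146),90),('green','green',(418,218),(111,153),90),('keptY','yellow',(177,145),(348,194),94),('keptB','blue',(353,130),(165,220),102)]:
    print(n,*cap(T,col,a,H-8),*cap(S,col,b,H-8))
for col in('red','yellow','blue'):
  for c,box in((T,(100,100,420,190)),(S,(95,180,415,275))):
    m=np.zeros((384,512),np.uint8);x0,y0,x1,y1=box;m[y0:y1,x0:x1]=mask(c,col)[y0:y1,x0:x1]
    cs,_=cv2.findContours(m,0,2);k=max(cs,key=cv2.contourArea)
    print(col,cv2.minAreaRect(ray(c,k.reshape(-1,2),22).astype(np.float32)))
E
```

```text
red_amber [446.2 307.2] [110.4 217.8] [102 210  18  17 221] [444.8 310.2] [388.  132.8] [381 128  14  11 117]
red_white [464.2 123.6] [201.1 208. ] [191 199  21  20 311] [463.2 125.3] [308.9 147.2] [300 140  19  15 212]
yel_amber [465.7  -5.9] [265.3 206.2] [257 197  18  19 258] [465.9  -5.2] [250.5 150.4] [244 144  14  14 153]
blue_white [ 430.3 -125.9] [326.  223.3] [320 215  12  18 184] [ 428.5 -132.8] [191.7 143.9] [184 137  17  15 200]
green [ 436.3 -311.2] [418.6 218.7] [409 210  20  19 299] [ 434.1 -312.9] [110.6 152.4] [103 146  17  14 172]
keptY [465.9  -5.8] [265.3 206.2] [257 197  18  19 258] [462.8  -4.9] [250.5 150.4] [244 144  14  14 153]
keptB [ 430.  -124.2] [326.  223.3] [320 215  12  18 184] [ 438.3 -131.8] [191.7 143.9] [184 137  17  15 200]
red ((599.1915893554688, -7.005836486816406), (121.8482666015625, 195.90298461914062), 0.04725644364953041)
red ((602.6007690429688, -6.464393615722656), (198.59011840820312, 124.15884399414062), 89.66896057128906)
yellow ((594.017333984375, 233.48678588867188), (122.88966369628906, 198.34275817871094), 1.8552812337875366)
yellow ((598.0947265625, 233.25079345703125), (128.16806030273438, 201.76876831054688), 1.3581405878067017)
blue ((623.5503540039062, -233.39151000976562), (196.84115600585938, 121.18362426757812), 84.63294982910156)
blue ((625.6439208984375, -232.80557250976562), (199.28060913085938, 126.14663696289062), 84.78602600097656)
```

>>> carry_out([
  {"slide": [0,0,0],"spin": -0.2},
  {"slide": [0,0,0],"spin": -0.2},
  {"slide": [0,0,0],"spin": -0.2},
  {"slide": [0,0,0],"spin": -0.2},
  {"slide": [0,0,0],"spin": -0.2},
  {"slide": [0,0,0],"spin": -0.2},
  {"slide": [0,0,0],"spin": -0.2},
  {"slide": [0,0,0],"spin": -0.2},
  {"slide": [0,0,0],"spin": -0.2},
  {"slide": [0,0,0],"spin": -0.2},
  {"slide": [0,0,0],"spin": -0.2},
  {"slide": [0,0,0],"spin": 0},
], hand=0)

```text
t: 1.1
eef_pos: [253.6, -571.1, 214.3]
tcp_rot: [-3.141, -0.0, 1.574]
ft_force: [-0.1, -0.2, 0.3]
opening: 0.999
grip_force: 0.0
```

>>> carry_out([
  {"slide": [0.09,0.036,0],"spin": 0},
  {"slide": [0.09,0.036,0],"spin": 0},
  {"slide": [0.09,0.036,0],"spin": 0},
  {"slide": [0.09,0.036,0],"spin": 0},
  {"slide": [0.09,0.036,0],"spin": 0},
  {"slide": [0.09,0.036,0],"spin": 0},
  {"slide": [0.09,0.036,0],"spin": 0},
  {"slide": [0.09,0.036,0],"spin": 0},
  {"slide": [0.09,0.036,0],"spin": 0},
  {"slide": [0.09,0.036,0],"spin": 0},
  {"slide": [0.09,0.036,0],"spin": 0},
  {"slide": [0.02,0.008,0],"spin": 0},
])

```text
t: 2.1
eef_pos: [416.4, -163.5, 214.7]
tcp_rot: [3.142, -0.001, 1.569]
ft_force: [0.1, -0.2, 0.6]
opening: 1.003
grip_force: 0.0
```

>>> carry_out([
  {"slide": [0,0,0],"spin": 0},
  {"slide": [0,0,0],"spin": 0},
])

```text
t: 2.27
eef_pos: [415.7, -167.5, 214.6]
tcp_rot: [-3.142, 0.0, 1.569]
ft_force: [-0.1, -0.1, 0.5]
opening: 0.999
grip_force: 0.0
```

>>> carry_out([
  {"slide": [0.05,0.02,0],"spin": 0},
  {"slide": [0.04,0.015,0],"spin": 0},
  {"slide": [0,0,0.05],"spin": 0},
  {"slide": [0,0,0.07],"spin": 0},
  {"slide": [0,0,0.07],"spin": 0},
  {"slide": [0,0,0.07],"spin": 0},
  {"slide": [0,0,0.07],"spin": 0},
  {"slide": [0,0,0.06],"spin": 0},
  {"slide": [0,0,0.05],"spin": 0},
  {"slide": [0,0,0.026],"spin": 0},
  {"slide": [0,0,0],"spin": 0},
  {"slide": [0,0,0],"spin": 0},
])

```text
t: 3.27
eef_pos: [429.3, -132.6, 27.9]
tcp_rot: [-3.14, -0.0, 1.567]
ft_force: [-0.1, 1.2, -0.3]
opening: 1.002
grip_force: 0.0
```

>>> carry_out([
  {"slide": [0,0,0],"spin": 0},
  {"slide": [0,0,0],"spin": 0},
  {"slide": [0,0,0],"spin": 0},
  {"slide": [0,0,0],"spin": 0},
  {"slide": [0,0,0],"spin": 0},
  {"slide": [0,0,0],"spin": 0},
  {"slide": [0,0,0],"spin": 0},
  {"slide": [0,0,0],"spin": 0},
], hand=1)

```text
t: 3.93
eef_pos: [429.9, -131.5, 28.3]
tcp_rot: [3.141, 0.0, 1.57]
ft_force: [-0.2, 0.9, 0.8]
opening: 0.5
grip_force: 30.1
```

>>> carry_out([
  {"slide": [0,0,-0.03],"spin": 0},
  {"slide": [0,0,-0.06],"spin": 0},
  {"slide": [0,0,-0.07],"spin": 0},
  {"slide": [0,0,-0.06],"spin": 0},
  {"slide": [0,0,-0.03],"spin": 0},
  {"slide": [-0.02,0.03,0],"spin": 0},
  {"slide": [-0.045,0.06,0],"spin": 0},
  {"slide": [-0.06,0.08,0],"spin": 0},
  {"slide": [-0.06,0.08,0],"spin": 0},
  {"slide": [-0.06,0.08,0],"spin": 0},
  {"slide": [-0.06,0.08,0],"spin": 0},
  {"slide": [-0.04,0.05,0],"spin": 0},
])

```text
t: 4.93
eef_pos: [615.7, -271.5, 127.6]
tcp_rot: [3.141, 0.0, 1.569]
ft_force: [-0.7, 0.6, -2.5]
opening: 0.501
grip_force: 30.0
```

>>> carry_out([
  {"slide": [-0.02,0.016,0],"spin": 0},
  {"slide": [0,0,0],"spin": 0},
  {"slide": [0,0,0],"spin": 0},
])

```text
t: 5.18
eef_pos: [619.3, -277.4, 127.2]
tcp_rot: [-3.14, -0.001, 1.569]
ft_force: [-0.4, 0.6, -1.6]
opening: 0.498
grip_force: 30.0
```

>>> carry_out([
  {"slide": [0,0,0.03],"spin": 0},
  {"slide": [0,0,0.05],"spin": 0},
  {"slide": [0,0,0.06],"spin": 0},
  {"slide": [0,0,0.05],"spin": 0},
  {"slide": [0,0,0.025],"spin": 0},
  {"slide": [0,0,0.013],"spin": 0},
  {"slide": [0,0,0.005],"spin": 0},
  {"slide": [0,0,0.003],"spin": 0},
  {"slide": [0,0,0],"spin": 0},
  {"slide": [0,0,0],"spin": 0},
])

```text
t: 6.02
eef_pos: [620.3, -277.8, 34.8]
tcp_rot: [3.14, 0.001, 1.57]
ft_force: [-0.9, 0.3, -1.9]
opening: 0.504
grip_force: 30.0
```

```bash
python3 - <<'E'
from cell import read_camera
import cv2
c=read_camera('scene');cv2.imwrite('pics/s1.png',cv2.resize(c['color'][120:320,60:320,::-1],None,fx=3,fy=3))
E
```

```text
(no output)
```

View pics/s1.png

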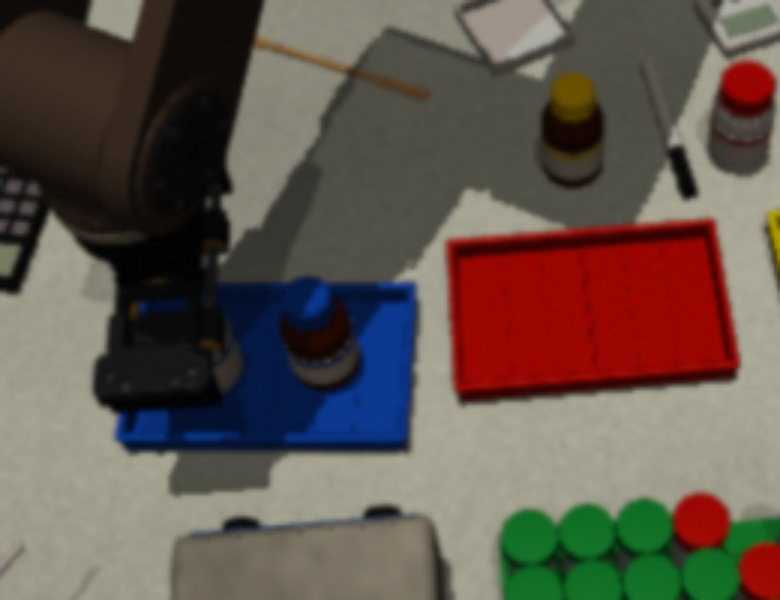

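The crop shows the blue-capped jar under the gripper in the left half of the blue tray, around (205,355), clear of the kept bottle at (320,340). I'll lower it the last 2 mm and release.

>>> carry_out([
  {"slide": [0,0,0.003],"spin": 0},
  {"slide": [0,0,0.002],"spin": 0},
  {"slide": [0,0,0],"spin": 0},
  {"slide": [0,0,0],"spin": 0},
])

```text
t: 6.4
eef_pos: [620.1, -277.8, 32.4]
tcp_rot: [3.141, 0.0, 1.57]
ft_force: [-1.3, 0.1, 4.3]
opening: 0.503
grip_force: 30.0
```

>>> carry_out([
  {"slide": [0,0,0],"spin": 0},
  {"slide": [0,0,0],"spin": 0},
  {"slide": [0,0,0],"spin": 0},
  {"slide": [0,0,0],"spin": 0},
  {"slide": [0,0,0],"spin": 0},
  {"slide": [0,0,0],"spin": 0},
  {"slide": [0,0,0],"spin": 0},
  {"slide": [0,0,-0.03],"spin": 0},
  {"slide": [0,0,-0.06],"spin": 0},
  {"slide": [0,0,-0.09],"spin": 0},
  {"slide": [0,0,-0.09],"spin": 0},
  {"slide": [0,0,-0.05],"spin": 0},
], hand=0)

```text
t: 7.4
eef_pos: [620.8, -278.1, 164.9]
tcp_rot: [3.137, 0.002, 1.57]
ft_force: [0.7, 0.4, -0.5]
opening: 1.002
grip_force: 0.0
```

>>> carry_out([
  {"slide": [0.04,-0.02,0],"spin": 0},
  {"slide": [0.08,-0.046,0],"spin": 0},
  {"slide": [0.08,-0.046,0],"spin": 0},
  {"slide": [0.08,-0.046,0],"spin": 0},
  {"slide": [0.08,-0.046,0],"spin": 0},
  {"slide": [0.08,-0.046,0],"spin": 0},
  {"slide": [0.08,-0.046,0],"spin": 0},
  {"slide": [0.08,-0.045,0],"spin": 0},
  {"slide": [0.06,-0.035,0],"spin": 0},
  {"slide": [0.02,-0.01,0],"spin": 0},
  {"slide": [0,0,0],"spin": 0},
  {"slide": [0,0,0],"spin": 0},
])

```text
t: 8.4
eef_pos: [466.6, -5.7, 160.5]
tcp_rot: [3.14, 0.0, 1.571]
ft_force: [0.5, -0.7, 0.1]
opening: 0.994
grip_force: 0.0
```

Next, descend 132 mm (0.33) and grip.

>>> carry_out([
  {"slide": [0,0,0.03],"spin": 0},
  {"slide": [0,0,0.06],"spin": 0},
  {"slide": [0,0,0.07],"spin": 0},
  {"slide": [0,0,0.07],"spin": 0},
  {"slide": [0,0,0.06],"spin": 0},
  {"slide": [0,0,0.03],"spin": 0},
  {"slide": [0,0,0.01],"spin": 0},
  {"slide": [0,0,0],"spin": 0},
  {"slide": [0,0,0],"spin": 0},
])

```text
t: 9.15
eef_pos: [466.5, -6.2, 28.1]
tcp_rot: [3.141, 0.0, 1.569]
ft_force: [0.3, 0.2, 0.7]
opening: 0.999
grip_force: 0.0
```

>>> carry_out([
  {"slide": [0,0,0],"spin": 0},
  {"slide": [0,0,0],"spin": 0},
  {"slide": [0,0,0],"spin": 0},
  {"slide": [0,0,0],"spin": 0},
  {"slide": [0,0,0],"spin": 0},
  {"slide": [0,0,0],"spin": 0},
  {"slide": [0,0,0],"spin": 0},
  {"slide": [0,0,0],"spin": 0},
], hand=1)

```text
t: 9.82
eef_pos: [465.9, -5.5, 27.9]
tcp_rot: [3.141, 0.0, 1.57]
ft_force: [-0.5, -0.4, 0.8]
opening: 0.501
grip_force: 30.1
```

>>> carry_out([
  {"slide": [0,0,-0.03],"spin": 0},
  {"slide": [0,0,-0.06],"spin": 0},
  {"slide": [0,0,-0.08],"spin": 0},
  {"slide": [0,0,-0.08],"spin": 0},
  {"slide": [0,0,-0.06],"spin": 0},
  {"slide": [0,0,-0.04],"spin": 0},
  {"slide": [0.03,0.014,0],"spin": 0},
  {"slide": [0.06,0.028,0],"spin": 0},
  {"slide": [0.08,0.036,0],"spin": 0},
  {"slide": [0.08,0.036,0],"spin": 0},
  {"slide": [0.08,0.036,0],"spin": 0},
  {"slide": [0.08,0.036,0],"spin": 0},
])

```text
t: 10.82
eef_pos: [540.6, 160.1, 167.6]
tcp_rot: [-3.141, 0.0, 1.57]
ft_force: [1.4, -0.2, -1.7]
opening: 0.5
grip_force: 30.0
```

>>> carry_out([
  {"slide": [0.08,0.036,0],"spin": 0},
  {"slide": [0.08,0.036,0],"spin": 0},
  {"slide": [0.08,0.036,0],"spin": 0},
  {"slide": [0.04,0.019,0],"spin": 0},
  {"slide": [0.02,0.009,0],"spin": 0},
  {"slide": [0,0,0],"spin": 0},
  {"slide": [0,0,0],"spin": 0},
])

```text
t: 11.4
eef_pos: [594.3, 277.7, 167.2]
tcp_rot: [-3.14, 0.001, 1.57]
ft_force: [-0.6, -0.2, -1.9]
opening: 0.499
grip_force: 30.0
```

Now down 135.2 mm (0.338), slowing at the end.

>>> carry_out([
  {"slide": [0,0,0.03],"spin": 0},
  {"slide": [0,0,0.06],"spin": 0},
  {"slide": [0,0,0.07],"spin": 0},
  {"slide": [0,0,0.07],"spin": 0},
  {"slide": [0,0,0.05],"spin": 0},
  {"slide": [0,0,0.03],"spin": 0},
  {"slide": [0,0,0.015],"spin": 0},
  {"slide": [0,0,0.006],"spin": 0},
  {"slide": [0,0,0.004],"spin": 0},
  {"slide": [0,0,0.002],"spin": 0},
  {"slide": [0,0,0.001],"spin": 0},
  {"slide": [0,0,0],"spin": 0},
])

```text
t: 12.4
eef_pos: [595.3, 278.5, 33.4]
tcp_rot: [3.14, -0.0, 1.57]
ft_force: [0.2, 0.7, -2.0]
opening: 0.496
grip_force: 30.0
```

>>> carry_out([
  {"slide": [0,0,0.002],"spin": 0},
  {"slide": [0,0,0.001],"spin": 0},
  {"slide": [0,0,0],"spin": 0},
  {"slide": [0,0,0],"spin": 0},
])

```text
t: 12.73
eef_pos: [595.1, 278.5, 31.9]
tcp_rot: [3.141, -0.0, 1.57]
ft_force: [-0.9, -0.1, 4.4]
opening: 0.504
grip_force: 30.0
```

>>> carry_out([
  {"slide": [0,0,0],"spin": 0},
  {"slide": [0,0,0],"spin": 0},
  {"slide": [0,0,0],"spin": 0},
  {"slide": [0,0,0],"spin": 0},
  {"slide": [0,0,0],"spin": 0},
  {"slide": [0,0,0],"spin": 0},
  {"slide": [0,0,0],"spin": 0},
  {"slide": [0,0,-0.03],"spin": 0},
  {"slide": [0,0,-0.06],"spin": 0},
  {"slide": [0,0,-0.09],"spin": 0},
  {"slide": [0,0,-0.09],"spin": 0},
  {"slide": [0,0,-0.05],"spin": 0},
], hand=0)

```text
t: 13.73
eef_pos: [595.8, 278.7, 164.4]
tcp_rot: [3.137, -0.001, 1.57]
ft_force: [0.5, -0.2, 0.2]
opening: 0.999
grip_force: 0.0
```

>>> carry_out([
  {"slide": [0.01,-0.04,0],"spin": 0},
  {"slide": [0.015,-0.08,0],"spin": 0},
  {"slide": [0.015,-0.08,0],"spin": 0},
  {"slide": [0.015,-0.08,0],"spin": 0},
  {"slide": [0.01,-0.06,0],"spin": 0},
  {"slide": [0.01,-0.034,0],"spin": 0},
  {"slide": [0,0,0],"spin": 0},
  {"slide": [0,0,0],"spin": 0},
])

```text
t: 14.4
eef_pos: [445.9, 309.0, 160.2]
tcp_rot: [3.14, -0.001, 1.571]
ft_force: [0.2, -0.2, 0.4]
opening: 0.997
grip_force: 0.0
```

>>> carry_out([
  {"slide": [0,0,0.03],"spin": 0},
  {"slide": [0,0,0.06],"spin": 0},
  {"slide": [0,0,0.07],"spin": 0},
  {"slide": [0,0,0.07],"spin": 0},
  {"slide": [0,0,0.06],"spin": 0},
  {"slide": [0,0,0.03],"spin": 0},
  {"slide": [0,0,0.01],"spin": 0},
  {"slide": [0,0,0],"spin": 0},
  {"slide": [0,0,0],"spin": 0},
])

```text
t: 15.15
eef_pos: [446.4, 308.6, 27.8]
tcp_rot: [3.141, -0.0, 1.569]
ft_force: [0.2, -0.1, -0.2]
opening: 1.0
grip_force: 0.0
```

>>> carry_out([
  {"slide": [0,0,0],"spin": 0},
  {"slide": [0,0,0],"spin": 0},
  {"slide": [0,0,0],"spin": 0},
  {"slide": [0,0,0],"spin": 0},
  {"slide": [0,0,0],"spin": 0},
  {"slide": [0,0,0],"spin": 0},
  {"slide": [0,0,0],"spin": 0},
  {"slide": [0,0,0],"spin": 0},
], hand=1)

```text
t: 15.82
eef_pos: [445.5, 308.6, 27.5]
tcp_rot: [3.141, -0.0, 1.57]
ft_force: [0.2, 0.4, 1.1]
opening: 0.501
grip_force: 30.1
```

>>> carry_out([
  {"slide": [0,0,-0.03],"spin": 0},
  {"slide": [0,0,-0.06],"spin": 0},
  {"slide": [0,0,-0.08],"spin": 0},
  {"slide": [0,0,-0.08],"spin": 0},
  {"slide": [0,0,-0.06],"spin": 0},
  {"slide": [0,0,-0.04],"spin": 0},
  {"slide": [-0.03,0.013,0],"spin": 0},
  {"slide": [-0.06,0.026,0],"spin": 0},
  {"slide": [-0.08,0.034,0],"spin": 0},
  {"slide": [-0.08,0.034,0],"spin": 0},
  {"slide": [-0.08,0.034,0],"spin": 0},
  {"slide": [-0.08,0.034,0],"spin": 0},
])

```text
t: 16.82
eef_pos: [515.2, 142.2, 166.2]
tcp_rot: [-3.14, 0.0, 1.57]
ft_force: [0.7, 0.7, -1.7]
opening: 0.501
grip_force: 30.0
```

>>> carry_out([
  {"slide": [-0.08,0.034,0],"spin": 0},
  {"slide": [-0.08,0.034,0],"spin": 0},
  {"slide": [-0.08,0.034,0],"spin": 0},
  {"slide": [-0.08,0.034,0],"spin": 0},
  {"slide": [-0.08,0.034,0],"spin": 0},
  {"slide": [-0.06,0.027,0],"spin": 0},
  {"slide": [-0.03,0.0155,0],"spin": 0},
  {"slide": [0,0,0],"spin": 0},
  {"slide": [0,0,0],"spin": 0},
])

```text
t: 17.57
eef_pos: [599.3, -51.9, 166.3]
tcp_rot: [-3.14, -0.0, 1.569]
ft_force: [0.4, 0.6, -1.2]
opening: 0.501
grip_force: 30.0
```

>>> carry_out([
  {"slide": [0,0,0.03],"spin": 0},
  {"slide": [0,0,0.06],"spin": 0},
  {"slide": [0,0,0.07],"spin": 0},
  {"slide": [0,0,0.07],"spin": 0},
  {"slide": [0,0,0.05],"spin": 0},
  {"slide": [0,0,0.03],"spin": 0},
  {"slide": [0,0,0.015],"spin": 0},
  {"slide": [0,0,0.006],"spin": 0},
  {"slide": [0,0,0.004],"spin": 0},
  {"slide": [0,0,0.003],"spin": 0},
  {"slide": [0,0,0],"spin": 0},
  {"slide": [0,0,0],"spin": 0},
])

```text
t: 18.57
eef_pos: [600.3, -51.7, 33.0]
tcp_rot: [3.14, 0.0, 1.57]
ft_force: [-0.7, -0.1, -1.5]
opening: 0.501
grip_force: 30.0
```

>>> carry_out([
  {"slide": [0,0,0.002],"spin": 0},
  {"slide": [0,0,0.001],"spin": 0},
  {"slide": [0,0,0],"spin": 0},
  {"slide": [0,0,0],"spin": 0},
])

```text
t: 18.9
eef_pos: [600.2, -51.7, 31.5]
tcp_rot: [3.141, 0.0, 1.57]
ft_force: [-0.7, -0.3, 4.7]
opening: 0.503
grip_force: 30.0
```

>>> carry_out([
  {"slide": [0,0,0],"spin": 0},
  {"slide": [0,0,0],"spin": 0},
  {"slide": [0,0,0],"spin": 0},
  {"slide": [0,0,0],"spin": 0},
  {"slide": [0,0,0],"spin": 0},
  {"slide": [0,0,0],"spin": 0},
  {"slide": [0,0,0],"spin": 0},
  {"slide": [0,0,-0.03],"spin": 0},
  {"slide": [0,0,-0.06],"spin": 0},
  {"slide": [0,0,-0.09],"spin": 0},
  {"slide": [0,0,-0.09],"spin": 0},
  {"slide": [0,0,-0.05],"spin": 0},
], hand=0)

```text
t: 19.9
eef_pos: [600.8, -51.7, 163.7]
tcp_rot: [3.137, 0.001, 1.57]
ft_force: [0.0, -0.4, -0.4]
opening: 0.998
grip_force: 0.0
```

>>> carry_out([
  {"slide": [0.03,-0.023,0],"spin": 0},
  {"slide": [0.06,-0.046,0],"spin": 0},
  {"slide": [0.06,-0.046,0],"spin": 0},
  {"slide": [0.06,-0.046,0],"spin": 0},
  {"slide": [0.06,-0.046,0],"spin": 0},
  {"slide": [0.06,-0.046,0],"spin": 0},
  {"slide": [0.06,-0.046,0],"spin": 0},
  {"slide": [0.03,-0.025,0],"spin": 0},
  {"slide": [0.02,-0.017,0],"spin": 0},
  {"slide": [0,0,0],"spin": 0},
  {"slide": [0,0,0],"spin": 0},
])

```text
t: 20.82
eef_pos: [464.2, 124.5, 159.6]
tcp_rot: [3.14, 0.0, 1.57]
ft_force: [1.0, 0.3, 0.2]
opening: 0.996
grip_force: 0.0
```

>>> carry_out([
  {"slide": [0,0,0.03],"spin": 0},
  {"slide": [0,0,0.06],"spin": 0},
  {"slide": [0,0,0.07],"spin": 0},
  {"slide": [0,0,0.07],"spin": 0},
  {"slide": [0,0,0.06],"spin": 0},
  {"slide": [0,0,0.03],"spin": 0},
  {"slide": [0,0,0.009],"spin": 0},
  {"slide": [0,0,0],"spin": 0},
  {"slide": [0,0,0],"spin": 0},
])

```text
t: 21.57
eef_pos: [464.5, 124.0, 27.8]
tcp_rot: [3.141, 0.0, 1.569]
ft_force: [0.1, 0.0, -0.3]
opening: 1.003
grip_force: 0.0
```

>>> carry_out([
  {"slide": [0,0,0],"spin": 0},
  {"slide": [0,0,0],"spin": 0},
  {"slide": [0,0,0],"spin": 0},
  {"slide": [0,0,0],"spin": 0},
  {"slide": [0,0,0],"spin": 0},
  {"slide": [0,0,0],"spin": 0},
  {"slide": [0,0,0],"spin": 0},
  {"slide": [0,0,0],"spin": 0},
], hand=1)

```text
t: 22.23
eef_pos: [463.9, 124.5, 27.5]
tcp_rot: [3.141, 0.0, 1.57]
ft_force: [0.1, -0.2, 0.4]
opening: 0.502
grip_force: 30.1
```

>>> carry_out([
  {"slide": [0,0,-0.03],"spin": 0},
  {"slide": [0,0,-0.06],"spin": 0},
  {"slide": [0,0,-0.08],"spin": 0},
  {"slide": [0,0,-0.08],"spin": 0},
  {"slide": [0,0,-0.06],"spin": 0},
  {"slide": [0,0,-0.04],"spin": 0},
  {"slide": [-0.02,0.03,0],"spin": 0},
  {"slide": [-0.04,0.06,0],"spin": 0},
  {"slide": [-0.05,0.08,0],"spin": 0},
  {"slide": [-0.05,0.08,0],"spin": 0},
  {"slide": [-0.04,0.06,0],"spin": 0},
  {"slide": [-0.016,0.0315,0],"spin": 0},
])

```text
t: 23.23
eef_pos: [603.0, 35.1, 165.7]
tcp_rot: [-3.141, 0.0, 1.568]
ft_force: [-1.3, -1.0, -1.9]
opening: 0.503
grip_force: 30.0
```

>>> carry_out([
  {"slide": [0,0,0],"spin": 0},
  {"slide": [0,0,0],"spin": 0},
  {"slide": [0,0,0],"spin": 0},
])

```text
t: 23.48
eef_pos: [599.4, 38.1, 166.4]
tcp_rot: [-3.14, -0.0, 1.57]
ft_force: [-0.5, 0.8, -1.4]
opening: 0.499
grip_force: 30.0
```

>>> carry_out([
  {"slide": [0,0,0.03],"spin": 0},
  {"slide": [0,0,0.06],"spin": 0},
  {"slide": [0,0,0.07],"spin": 0},
  {"slide": [0,0,0.07],"spin": 0},
  {"slide": [0,0,0.05],"spin": 0},
  {"slide": [0,0,0.03],"spin": 0},
  {"slide": [0,0,0.015],"spin": 0},
  {"slide": [0,0,0.006],"spin": 0},
  {"slide": [0,0,0.004],"spin": 0},
  {"slide": [0,0,0.003],"spin": 0},
  {"slide": [0,0,0],"spin": 0},
  {"slide": [0,0,0],"spin": 0},
])

```text
t: 24.48
eef_pos: [600.6, 38.0, 33.0]
tcp_rot: [3.14, 0.0, 1.57]
ft_force: [-0.1, -1.2, -1.7]
opening: 0.502
grip_force: 30.0
```

>>> carry_out([
  {"slide": [0,0,0.002],"spin": 0},
  {"slide": [0,0,0.001],"spin": 0},
  {"slide": [0,0,0],"spin": 0},
  {"slide": [0,0,0],"spin": 0},
])

```text
t: 24.82
eef_pos: [600.5, 37.9, 31.5]
tcp_rot: [3.141, 0.0, 1.57]
ft_force: [-1.8, 0.0, 4.6]
opening: 0.507
grip_force: 30.0
```

>>> carry_out([
  {"slide": [0,0,0],"spin": 0},
  {"slide": [0,0,0],"spin": 0},
  {"slide": [0,0,0],"spin": 0},
  {"slide": [0,0,0],"spin": 0},
  {"slide": [0,0,0],"spin": 0},
  {"slide": [0,0,0],"spin": 0},
  {"slide": [0,0,0],"spin": 0},
  {"slide": [0,0,-0.03],"spin": 0},
  {"slide": [0,0,-0.06],"spin": 0},
  {"slide": [0,0,-0.09],"spin": 0},
  {"slide": [0,0,-0.09],"spin": 0},
  {"slide": [0,0,-0.09],"spin": 0},
], hand=0)

```text
t: 25.82
eef_pos: [599.9, 38.0, 177.5]
tcp_rot: [3.142, 0.0, 1.57]
ft_force: [0.5, 0.9, 0.0]
opening: 0.999
grip_force: 0.0
```

>>> carry_out([
  {"slide": [0,-0.09,0],"spin": 0},
  {"slide": [0,-0.09,0],"spin": 0},
  {"slide": [0,-0.09,0],"spin": 0},
  {"slide": [0,-0.09,0],"spin": 0},
  {"slide": [0,-0.04,0],"spin": 0},
  {"slide": [0,0,0],"spin": 0},
  {"slide": [0,0,0],"spin": 0},
])

```text
t: 26.4
eef_pos: [440.5, 38.1, 176.2]
tcp_rot: [3.139, 0.0, 1.57]
ft_force: [0.8, -0.2, -0.1]
opening: 0.998
grip_force: 0.0
```

```bash
python3 - <<'E'
from cell import read_camera
import cv2
for n in('scene','top'):
    c=read_camera(n);cv2.imwrite(f'pics/{n}2.png',c['color'][:,:,::-1])
E
```

```text
(no output)
```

View pics/scene2.png

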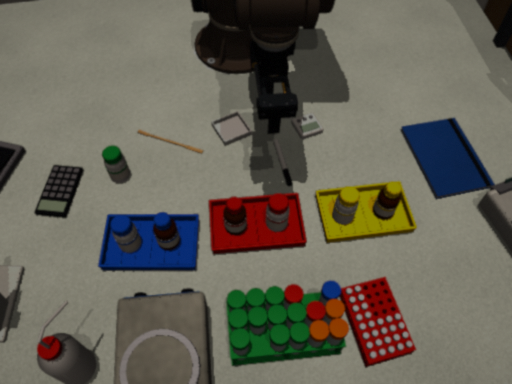

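View pics/top2.png

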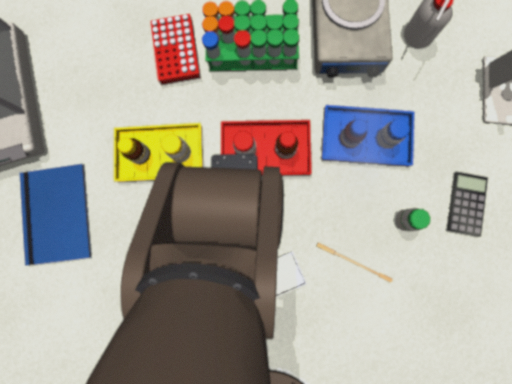

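Both views show every bottle upright in the tray of its colour: red at (235,212) and (278,210), yellow at (387,198), blue at (125,235) in the scene view. The green jar is still at (115,162), and the kept bottles have not moved.

```bash
python3 -c "
from cell import job_done
print(job_done())"
```

```text
the job is handed in; nothing more can be done
None
```

All four loose bottles are upright in the trays of their cap colours, the green-capped jar and the two kept bottles look unmoved in the final pictures, and the job was handed in at about 26 s of the 96 s allowed; no verdict came back.

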